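# Find the rocking box lid and press it home

### The job

One of the four identical white lids in the grey tray is not properly on. Press down on the ends of the lids with the fingertips until you find the one that rocks, then press that lid at its middle until it sits level and fully home, and finish while still holding it pressed down, ready for taping. Only push with the fingers: do not lift any lid, and leave the label roll and the other things on the bench where they are.

Things in the scene. Friction and masses are not known exactly. Their poses are not given: they have to be found in the camera images.
- kit_tray: shallow grey tray with a dark foam floor, 136x438 mm, fixed to the bench; four identical lidded boxes and a label roll stand in one row in it, about 80 mm apart, in any order. Origin: centre of its underside; x is its short way, y its long way. Its rim is 25 mm high, the foam's top 14 mm
- lid_1_top (a point): centre of the flat top of one of four identical white lids, 90x60 mm with 12 mm skirts and a 4 mm tab at each short end, on its own fixed grey box; x runs along the 90 mm length, z is up. Tops lie 50 to 58 mm above the bench, as the boxes sit at different depths in the foam: height does not tell the loose lid. Exactly one lid is loose, any of them; the others are home and rigid
- lid_2_top (a point): centre of the flat top of one of four identical white lids, 90x60 mm with 12 mm skirts and a 4 mm tab at each short end, on its own fixed grey box; x runs along the 90 mm length, z is up. Tops lie 50 to 58 mm above the bench, as the boxes sit at different depths in the foam: height does not tell the loose lid. Exactly one lid is loose, any of them; the others are home and rigid
- lid_3_top (a point): centre of the flat top of one of four identical white lids, 90x60 mm with 12 mm skirts and a 4 mm tab at each short end, on its own fixed grey box; x runs along the 90 mm length, z is up. Tops lie 50 to 58 mm above the bench, as the boxes sit at different depths in the foam: height does not tell the loose lid. Exactly one lid is loose, any of them; the others are home and rigid
- lid_4_top (a point): centre of the flat top of one of four identical white lids, 90x60 mm with 12 mm skirts and a 4 mm tab at each short end, on its own fixed grey box; x runs along the 90 mm length, z is up. Tops lie 50 to 58 mm above the bench, as the boxes sit at different depths in the foam: height does not tell the loose lid. Exactly one lid is loose, any of them; the others are home and rigid
- label_roll: white roll of blank labels, 62 mm across, 50 mm high, standing on end in the tray in line with the boxes; loose, a bystander; origin under its centre
- line_spool: green-flanged spool, 79 mm across, 22 mm high, lying flat; loose, a bystander; origin under its centre
- squeeze_bottle: white bottle with a pointed cap, 60 mm across, 174 mm high; loose, a bystander; origin under its centre
- tub_yellow_1: round screw-lid tub, 66 mm across, 70 mm high; loose, a bystander; origin under its centre
- lid_1: the same lid as lid_1_top; origin 12 mm below that. If it is the loose one it looks level but rocks end to end about its middle (its y axis): 1.5 N on the top 35 mm from the centre tips that end down about 3 mm, to a stop at 0.08 rad; released, it levels itself. True of whichever lid is loose
- lid_2: the same lid as lid_2_top; origin 12 mm below that. If loose it stands 4 mm above home: a push of over 12 N at its middle moves it straight down 4 mm to a hard stop, where it stays and rocks no more. Pressing on one end alone does not bring it home; a pull of over 12 N draws it off. True of whichever lid is loose
- lid_3: the same lid as lid_3_top; origin 12 mm below that. If it is the loose one it looks level but rocks end to end about its middle (its y axis): 1.5 N on the top 35 mm from the centre tips that end down about 3 mm, to a stop at 0.08 rad; released, it levels itself. True of whichever lid is loose
- lid_4: the same lid as lid_4_top; origin 12 mm below that. If loose it stands 4 mm above home: a push of over 12 N at its middle moves it straight down 4 mm to a hard stop, where it stays and rocks no more. Pressing on one end alone does not bring it home; a pull of over 12 N draws it off. True of whichever lid is loose
There are look-alikes about, which are no part of the job. What is shaped like the part that bears lid_3_top but red is not meant.

How it is judged:
By the outcome, as a careful person would: the job done as asked, in the order asked, and still so for the second after the job is handed in, while the arm keeps its last pose, push and grip.
It also fails if it takes over 61 s, if anything falls off the work surface, if the arm or the gripper's body presses on something with over 40 N, if the wrist force passes 120 N, or if a joint passes its speed limit or range.

### The arm

A 7-joint arm with a two-finger parallel gripper is mounted at the origin on the work surface; the furniture and walls round the work are solid. World frame = base frame: x ahead of the robot, y to its left, z up, the work surface at z = 0. Lengths are in m, angles in rad, forces in N, time in s.
With the tool pointing down it reaches from about 0.425 to 1.025 m from the base axis. Payload 9.4 kg.
Tool frame: the origin (TCP) lies at the very end of the fingers, on their centre line; the grasp point (between the pads) lies 19 mm behind it; x points along the fingers, y is the direction in which the jaws open and shut, and the axes are right-handed (so a half turn about x gives the same grasp; the last joint's range is limited). The gripper opens to 93 mm and grips with 3 to 60 N. Pads are 15 mm wide; open, the fingers measure 128 mm over their backs; the gripper's body (75 mm by 188 mm) begins 65 mm behind the grasp point.
Start: joints at [1.09, 0.599, -0.003, 1.599, 0.002, 0.943, -0.08], TCP at [0.285, -0.667, 0.219] pointing down, gripper open.
Joint ranges: [-2.57, 2.57], [-0.35, 1.97], [-1.29, 1.29], [0.11, 2.56], [-1.05, 4.19], [0.11, 1.86], [-2.63, 2.63]. Speed limits (rad/s): [2.22, 2.22, 3.01, 3.01, 3.14, 3.14, 3.14].

### API

Orientations are given as a unit quaternion [x, y, z, w].
In Python, from rig import observe, camera, get_calibration, job_done gives the robot as it stands.
- The arm moves only by the tool send_rows, never from a script. Its argument "increments" is a list of rows, each a list of 4 numbers: the shift along the tool's x, y, z scaled (see below), then the turn about the tool's x scaled (see below). In form: [[dx, dy, dz, spin], ...]. A call has 1 to 20 rows; each row is the pose to reach, as a shift and turn from the pose measured when the call began, along the tool's axes at that moment; what a row does not reach only later rows make up. The controller multiplies each number of a shift by 0.4 m and each number of a turn by 30 degrees. A row lasts 1/10 s, in which the tool goes at most 50 mm and 8.59 degrees, less where a joint would pass 70% of its speed; a pose out of reach is approached as far as the arm can. A call with a number of a shift or a turn outside -1 to 1 is refused whole. A call with a gripper value outside its range is refused whole. "hand" is the closure, from 0 (fully open) to 1 (shut), set as the call begins (left out, the last holds). The fingers move at their own pace and stop on an object; the grip force is fixed at half the most. Time passes only in rows, so rows that repeat a pose let the fingers close. It gives the time, the measured TCP pose, the force and the opening at its end, in the units of the state.
- observe(): the state, without advancing time (a new reading comes with each control period).
- camera(name): name is "side" or "top"; returns the picture (384x512x3 uint8, red, green, blue); there is no depth.
- get_calibration(name): a dict with "fx", "fy", "cx", "cy" (pixels), "world_from_camera" (4x4, takes a point from camera to world coordinates). Camera axes: x right, y up, looking along -z (the intrinsics and any distortion apply to the point x, -y, -z); pixel columns grow to the right and rows downward; lengths in m; the calibration is good to about 2 mm. A picture is of the moment at which its call begins. get_calibration takes no time and is no camera call.
- job_done(): hands the job in, once; it reports no verdict.
The state is a dict: "t": time; "joint_positions": joint angles; "qd": joint speeds; "joint_torque": joint torques, N m; "ee_pos": TCP position; "eef_rot": TCP orientation; "contact_force": force on the tool from outside, world axes, zero at the start; "ft_torque": the same for the moment, N m; "opening": opening from 0.0 (shut) to 1.0 (fully open).
Only numpy, scipy, OpenCV 4.12 (cv2) and the standard library are available. Lean on these libraries where they do the work, as an engineer would, in place of code of your own. Each camera call takes 0.05 s, during which the arm holds its last target.

## Working session

There is one attempt and no reset: what is moved stays moved. The work goes in short steps, Python scripts to look and compute and a tool call to move; the robot and the scene stay as the last step left them, time stands still between calls to the robot, and variables do not carry over. Pictures are saved under pics/ and viewed, and the job is handed in when it is done.

Besides the shell and the picture viewer there is one more tool, called after "Emit:" by a JSON object that holds its "op" and its "data", one argument or row to a line. send_rows: Moves the arm, as the interface text tells. Shifts and turns lie within -1 to 1; 1 stands for 0.4 m of shift or 30 degrees of turn. Its arguments: {"type":"object","properties":{"increments":{"type":"array","items":{"type":"array","items":{"type":"number","minimum":-1,"maximum":1}}},"hand":{"type":"number"}},"required":["increments"]}

```bash
mkdir -p pics; ls; python3 - <<'E'
from rig import *
import cv2,numpy as np
s=observe()
for k in s: print(k,np.round(s[k],4).tolist())
for n in("top","side"):
    im=camera(n); cv2.imwrite(f"pics/{n}0.png",im[:,:,::-1]); c=get_calibration(n); print(n,c)
E
```

```text
pics
t 0.0
joint_positions [1.0903, 0.6001, -0.0025, 1.6001, 0.0018, 0.9429, -0.0798]
qd [0.0, 0.0003, -0.0022, -0.0006, 0.0006, -0.0008, 0.0006]
joint_torque [-0.0006, -76.506, 1.4975, -25.2341, -0.0524, 0.017, 0.0002]
ee_pos [0.2846, -0.6663, 0.2178]
eef_rot [-0.6926, -0.1423, 0.6929, -0.1413]
contact_force [0.0274, -0.3146, -0.0089]
ft_torque [-0.0031, 0.0235, -0.0074]
opening 0.9976
top {'fx': 466.25180989796627, 'fy': 466.25180989796627, 'cx': 253.4062973937614, 'cy': 185.64203328067762, 'world_from_camera': array([[-0.01821437,  0.99225495, -0.12287538,  0.23065524],
       [-0.99980066, -0.01707051,  0.01035557, -0.00857691],
       [ 0.00817782,  0.12303951,  0.99236808,  1.68006423],
       [ 0.        ,  0.        ,  0.        ,  1.        ]])}
side {'fx': 390.580156485543, 'fy': 390.580156485543, 'cx': 256.09491310700605, 'cy': 197.0513762809684, 'world_from_camera': array([[-3.49464254e-01, -7.03310203e-01,  6.19055324e-01,
         1.30320117e+00],
       [ 9.36949430e-01, -2.61822235e-01,  2.31462486e-01,
         3.46684342e-01],
       [-7.07479227e-04,  6.60911398e-01,  7.50463606e-01,
         1.16192689e+00],
       [ 0.00000000e+00,  0.00000000e+00,  0.00000000e+00,
         1.00000000e+00]])}
```

View pics/top0.png

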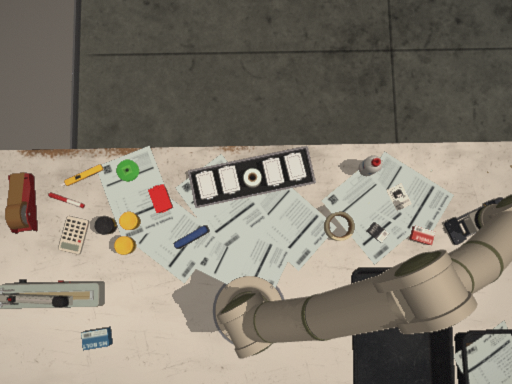

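View pics/side0.png

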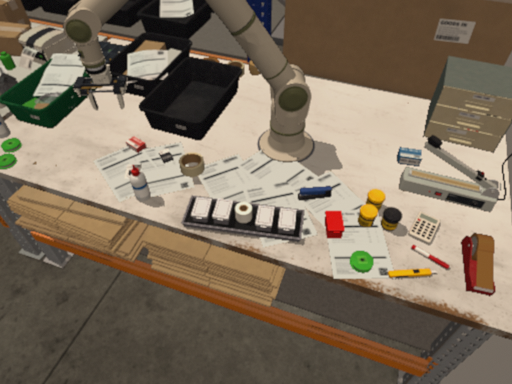

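The top view shows the tray around (250,177). The lids are near (206,184), (230,179), (272,172) and (294,166), and the roll is at (252,177). The red look-alike is at (160,198). Next I'll measure them.

```bash
cat > h.py <<'E'
import numpy as np,cv2
from rig import *
def ray(n,uv,z):
    c=get_calibration(n);T=c["world_from_camera"]
    d=T[:3,:3]@np.array([(uv[0]-c["cx"])/c["fx"],-(uv[1]-c["cy"])/c["fy"],-1]);o=T[:3,3]
    return o+d*(z-o[2])/d[2]
def proj(n,p):
    c=get_calibration(n);T=c["world_from_camera"];q=T[:3,:3].T@(np.array(p)-T[:3,3])
    return c["cx"]+c["fx"]*q[0]/-q[2], c["cy"]-c["fy"]*q[1]/-q[2]
def tri(a,b):
    A=[];B=[]
    for n,uv in(("top",a),("side",b)):
        o=get_calibration(n)["world_from_camera"][:3,3];d=ray(n,uv,0)-o;d/=np.linalg.norm(d);P=np.eye(3)-np.outer(d,d);A.append(P);B.append(P@o)
    x=np.linalg.lstsq(np.vstack(A),np.hstack(B),rcond=None)[0]
    return x
E
python3 - <<'E'
from h import *
for n,(x0,y0,x1,y1) in {"top":(190,152,312,204),"side":(186,194,304,240)}.items():
    im=cv2.imread(f"pics/{n}0.png");cr=im[y0:y1,x0:x1]
    cv2.imwrite(f"pics/{n}0c.png",cv2.resize(cr,None,fx=6,fy=6,interpolation=cv2.INTER_CUBIC))
    g=cr.min(2); m=(g>215).astype(np.uint8)
    k,l,st,ce=cv2.connectedComponentsWithStats(m,connectivity=4)
    for i in range(1,k):
        if st[i,4]>60:
            cn=np.argwhere(l==i)[:,::-1].astype(np.float32)+[x0,y0]
            r=cv2.minAreaRect(cn.astype(np.float32)); uv=ce[i]+[x0,y0]
            print(n,st[i,4],uv.round(1),"rect",np.round(r[0],1),np.round(r[1],1),round(r[2],1),"xyz@.054",ray(n,uv,.054).round(4))
E
```

```text
(no output)
```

View pics/top0c.png

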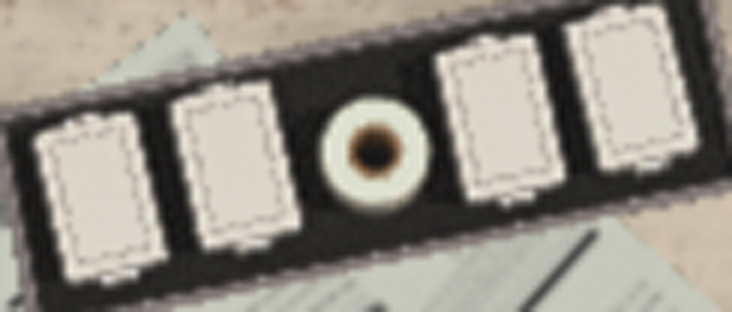

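View pics/side0c.png

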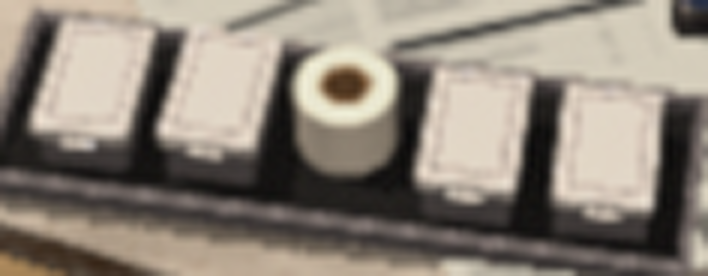

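```bash
python3 - <<'E'
from h import *
for n,(x0,y0,x1,y1) in {"top":(190,152,312,204),"side":(186,194,304,240)}.items():
  for th in (150,170,190):
    im=cv2.imread(f"pics/{n}0.png");cr=im[y0:y1,x0:x1]
    g=cr.min(2); m=(g>th).astype(np.uint8)
    k,l,st,ce=cv2.connectedComponentsWithStats(m,connectivity=4)
    for i in range(1,k):
        if st[i,4]>60:
            cn=np.argwhere(l==i)[:,::-1].astype(np.float32)+np.float32([x0,y0])
            r=cv2.minAreaRect(cn.astype(np.float32)); uv=ce[i]+[x0,y0]
            print(n,th,st[i,4],uv.round(1),"rect",np.round(r[0],1),np.round(r[1],1),round(r[2],1),"xyz@.054",ray(n,uv,.054).round(4))
E
```

```text
top 150 660 [214.1 157.8] rect [223.5 160. ] [16. 67.] 90.0 xyz@.054 [0.5335 0.1118 0.054 ]
top 150 417 [294.9 166. ] rect [294.9 166. ] [27.2 16.2] 76.0 xyz@.054 [ 0.4996 -0.1735  0.054 ]
top 150 421 [273.  171.3] rect [273.  171.3] [27.2 16.4] 77.5 xyz@.054 [ 0.4819 -0.0956  0.054 ]
top 150 422 [228.8 179. ] rect [228.8 179.2] [27.4 16.4] 77.0 xyz@.054 [0.4569 0.0606 0.054 ]
top 150 171 [252.  176.9] rect [252. 177.] [16. 16.] 90.0 xyz@.054 [ 0.463  -0.0213  0.054 ]
top 150 429 [206.3 184.4] rect [206.4 184.5] [27.4 16.5] 76.0 xyz@.054 [0.4391 0.1397 0.054 ]
top 150 901 [279.5 196.9] rect [265.  193.5] [19. 92.] 90.0 xyz@.054 [ 0.3908 -0.1164  0.054 ]
top 170 396 [294.8 166. ] rect [295.  166.1] [26.9 16. ] 76.0 xyz@.054 [ 0.4995 -0.1733  0.054 ]
top 170 145 [213.9 160.1] rect [212.5 159.3] [10.2 25.9] 78.7 xyz@.054 [0.5254 0.1126 0.054 ]
top 170 403 [273.1 171.1] rect [273.  171.2] [27.1 16.2] 77.5 xyz@.054 [ 0.4826 -0.0959  0.054 ]
top 170 408 [228.8 179. ] rect [228.9 179.1] [26.9 16.3] 77.0 xyz@.054 [0.457  0.0605 0.054 ]
top 170 153 [252.1 176.8] rect [252. 177.] [16. 16.] 90.
[... 1238 characters left out ...]
0 xyz@.054 [ 0.5047 -0.1688  0.054 ]
side 170 276 [264.6 215.1] rect [264.5 215. ] [15.4 18.4] 8.7 xyz@.054 [0.4605 0.0646 0.054 ]
side 170 284 [286.9 218. ] rect [287. 218.] [15.4 18.6] 7.1 xyz@.054 [0.4447 0.1444 0.054 ]
side 190 125 [201.2 206. ] rect [201.2 206.2] [ 9.5 14.6] 15.9 xyz@.054 [ 0.5017 -0.1704  0.054 ]
side 190 130 [222.1 207.5] rect [222.  207.6] [11.1 13.2] 5.7 xyz@.054 [ 0.4811 -0.0949  0.054 ]
side 190 80 [243.3 207.6] rect [243.  207.5] [11. 14.] 90.0 xyz@.054 [ 0.4546 -0.0212  0.054 ]
side 190 126 [264.6 214.5] rect [264.6 214.5] [ 9.2 13.3] 9.5 xyz@.054 [0.4576 0.0634 0.054 ]
side 190 130 [287.  217.4] rect [286.9 217.4] [ 9.5 13.3] 5.7 xyz@.054 [0.4423 0.1438 0.054 ]
```

```bash
cat >> h.py <<'E'
from scipy.spatial.transform import Rotation as R
def go(p,rowdir=np.array([-.187,.982])):
    s=observe();M=R.from_quat(s["eef_rot"]).as_matrix()
    d=M.T@(np.array(p)-s["ee_pos"])
    # spin to put tool y along row dir (mod 180)
    t=M.T@np.array([*rowdir,0]);a=np.degrees(np.arctan2(t[2],t[1]));a=(a+90)%180-90
    print("pos",np.round(s["ee_pos"],4),"x",M[:,0].round(3),"y",M[:,1].round(3),"inc",(d/.4).round(4),"spin deg",round(a,1),round(a/30,3),"F",np.round(s["contact_force"],2),"q",np.round(s["joint_positions"],2),"t",s["t"])
E
python3 - <<'E'
from h import *
go([.534,-.167,.218])
# lid edge direction via projecting: long-axis from rect angle in top
for uv,a in(((294.9,166),76),((273,171.3),77.5),((228.8,179),77),((206.3,184.4),76)):
    d=np.array([np.cos(np.radians(a)),np.sin(np.radians(a))])*12
    p=ray("top",np.array(uv)-d,.054)-ray("top",np.array(uv)+d,.054);print(p.round(3),np.degrees(np.arctan2(p[1],p[0])).round(1))
E
```

```text
pos [ 0.2847 -0.6663  0.2179] x [-0.001  0.001 -1.   ] y [ 0.393 -0.92  -0.001] inc [ 8.0000e-04 -9.0280e-01 -1.0637e+00] spin deg 12.4 0.412 F [ 0.61 -0.12 -0.03] q [ 1.09  0.6  -0.    1.6   0.    0.94 -0.08] t 0.1
[0.084 0.018 0.   ] 12.2
[0.084 0.016 0.   ] 11.0
[0.083 0.018 0.   ] 12.2
[0.083 0.02  0.   ] 13.5
```

Emit:
{"op": "send_rows", "data": {
  "increments": [
    [0,-0.1,-0.11,0.04],
    [0,-0.2,-0.22,0.1],
    [0,-0.3,-0.33,0.15],
    [0,-0.4,-0.44,0.2],
    [0,-0.5,-0.55,0.25],
    [0,-0.6,-0.66,0.3],
    [0,-0.7,-0.77,0.35],
    [0,-0.8,-0.88,0.41],
    [0,-0.85,-0.95,0.41],
    [0,-0.88,-1,0.41],
    [0,-0.9,-1,0.41],
    [0,-0.9,-1,0.41],
    [0,-0.9,-1,0.41],
    [0,-0.9,-1,0.41],
    [0,-0.9,-1,0.41]
  ],
  "hand": 1
}}

```text
t: 1.6
ee_pos: [0.5104, -0.1796, 0.2182]
eef_rot: [-0.704, -0.066, 0.704, -0.066]
contact_force: [-0.3, 0.6, 0.0]
opening: 0.004
```

```bash
python3 -c "
from h import *
go([.534,-.167,.075])"
```

```text
pos [ 0.5104 -0.1796  0.2182] x [-0.001  0.001 -1.   ] y [ 0.186 -0.983 -0.001] inc [ 0.3581 -0.0196 -0.0642] spin deg -0.1 -0.003 F [-0.32  0.62  0.04] q [ 0.23  0.38  0.01  2.02 -0.01  0.74 -1.14] t 1.6
```

Emit:
{"op": "send_rows", "data": {
  "increments": [
    [0.05,-0.02,-0.064,0],
    [0.15,-0.02,-0.064,0],
    [0.25,-0.02,-0.064,0],
    [0.33,-0.02,-0.064,0],
    [0.358,-0.02,-0.064,0],
    [0.358,-0.02,-0.064,0],
    [0.358,-0.02,-0.064,0],
    [0.358,-0.02,-0.064,0]
  ]
}}

```text
t: 2.4
ee_pos: [0.5348, -0.1674, 0.0766]
eef_rot: [0.705, 0.066, -0.704, 0.066]
contact_force: [0.1, -0.3, 0.4]
opening: 0.003
```

```bash
python3 -c "
from h import *
go([.534,-.167,.060])
for n,b in (('top',(230,110,360,210)),('side',(130,140,320,250))):
    im=camera(n)[:,:,::-1];x0,y0,x1,y1=b;cv2.imwrite('pics/'+n+'1.png',cv2.resize(im[y0:y1,x0:x1],None,fx=4,fy=4,interpolation=cv2.INTER_CUBIC))"
```

```text
pos [ 0.5348 -0.1674  0.0766] x [ 0.002  0.    -1.   ] y [ 0.185 -0.983  0.   ] inc [ 0.0416 -0.0014  0.0018] spin deg -0.1 -0.004 F [ 0.11 -0.29  0.38] q [ 0.2   0.6   0.    2.09 -0.    0.44 -1.18] t 2.4
```

View pics/side1.png

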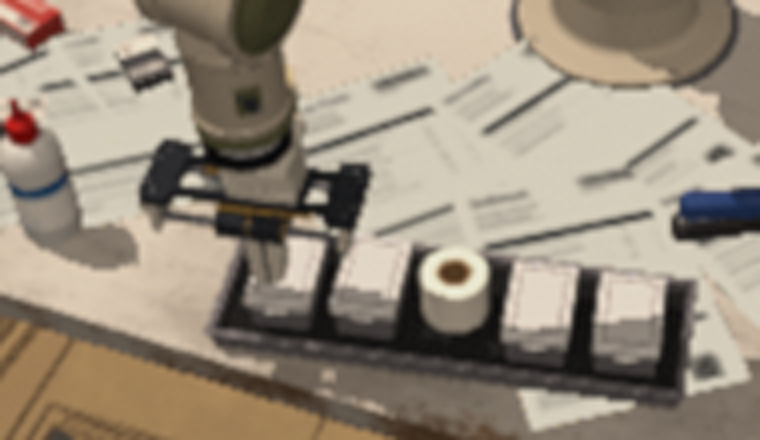

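The side view shows the closed fingertips above the far end of the leftmost lid (A), as planned. I'll start probing.

Emit:
{"op": "send_rows", "data": {
  "increments": [
    [0.015,0,0,0],
    [0.03,0,0,0],
    [0.036,0,0,0],
    [0.041,0,0,0],
    [0.041,0,0,0]
  ]
}}

```text
t: 3.0
ee_pos: [0.5345, -0.167, 0.0596]
eef_rot: [0.704, 0.066, -0.704, 0.066]
contact_force: [-0.5, 0.3, 0.3]
opening: 0.01
```

Emit:
{"op": "send_rows", "data": {
  "increments": [
    [0.005,0,0,0],
    [0.005,0,0,0],
    [0.005,0,0,0]
  ]
}}

```text
t: 3.3
ee_pos: [0.5345, -0.1671, 0.0576]
eef_rot: [0.704, 0.066, -0.704, 0.066]
contact_force: [-0.0, 0.4, 0.1]
opening: 0.004
```

Emit:
{"op": "send_rows", "data": {
  "increments": [
    [0.005,0,0,0],
    [0.005,0,0,0],
    [0.005,0,0,0]
  ]
}}

```text
t: 3.6
ee_pos: [0.5344, -0.1671, 0.0556]
eef_rot: [0.704, 0.066, -0.704, 0.066]
contact_force: [0.4, -0.7, 0.0]
opening: 0.004
```

Emit:
{"op": "send_rows", "data": {
  "increments": [
    [0.003,0,0,0],
    [0.003,0,0,0],
    [0.003,0,0,0]
  ]
}}

```text
t: 3.9
ee_pos: [0.5344, -0.1671, 0.0543]
eef_rot: [0.704, 0.066, -0.704, 0.066]
contact_force: [0.3, 0.3, -0.3]
opening: 0.006
```

Emit:
{"op": "send_rows", "data": {
  "increments": [
    [0.003,0,0,0],
    [0.003,0,0,0],
    [0.003,0,0,0]
  ]
}}

```text
t: 4.2
ee_pos: [0.5344, -0.167, 0.0531]
eef_rot: [0.704, 0.066, -0.704, 0.066]
contact_force: [-0.1, 0.1, 0.7]
opening: 0.005
```

Emit:
{"op": "send_rows", "data": {
  "increments": [
    [0.003,0,0,0],
    [0.003,0,0,0],
    [0.003,0,0,0]
  ]
}}

```text
t: 4.5
ee_pos: [0.5345, -0.1671, 0.0527]
eef_rot: [0.704, 0.066, -0.704, 0.066]
contact_force: [-2.7, 0.3, 10.6]
opening: 0.005
```

Force rises steeply at z≈0.0528. To rule out this being the end stop of a rocking lid, I'll average readings just above that height.

Emit:
{"op": "send_rows", "data": {
  "increments": [
    [-0.005,0,0,0],
    [-0.005,0,0,0],
    [-0.005,0,0,0]
  ]
}}

```text
t: 4.8
ee_pos: [0.5345, -0.1671, 0.0546]
eef_rot: [0.704, 0.066, -0.704, 0.066]
contact_force: [0.4, -0.4, -0.5]
opening: 0.007
```

```bash
cat >> h.py <<'E'
def avg(n=12):
    F=[];Z=[]
    for i in range(n):
        camera("top");s=observe();F.append(s["contact_force"]);Z.append(s["ee_pos"])
    print("z",np.mean(Z,0).round(4),"F",np.mean(F,0).round(2),"sd",np.std(F,0).round(2),"Fz",np.array(F)[:,2].round(1),s["t"])
E
python3 -c "
from h import *
avg()"
```

```text
z [ 0.5344 -0.1671  0.0546] F [0.02 0.22 0.21] sd [0.54 0.28 0.7 ] Fz [ 1.   0.2 -0.7 -0.4 -0.   1.1 -0.5 -0.4  1.7  0.7 -0.1  0. ] 5.4
```

Emit:
{"op": "send_rows", "data": {
  "increments": [
    [0.002,0,0,0],
    [0.0025,0,0,0],
    [0.0025,0,0,0]
  ]
}}

```text
t: 5.7
ee_pos: [0.5344, -0.1671, 0.0536]
eef_rot: [0.704, 0.066, -0.704, 0.066]
contact_force: [-0.1, 1.3, -0.3]
opening: 0.003
```

```bash
python3 -c "
from h import *
avg(16)"
```

```text
z [ 0.5345 -0.1671  0.0537] F [-0.07 -0.06  0.27] sd [0.52 0.48 0.42] Fz [ 0.2  0.7  0.5  0.5  0.4 -0.1 -0.5  0.1 -0.2  0.2 -0.5  0.5  0.7  0.8
  0.9  0.1] 6.5
```

A's far end carries about 0.3 N 0.9 mm above a hard stop, so A is rigid. On to lid B.

```bash
python3 -c "
from h import *
go([.5164,-.0892,.061])"
```

```text
pos [ 0.5345 -0.1671  0.0537] x [ 0.001  0.    -1.   ] y [ 0.185 -0.983 -0.   ] inc [-0.0183 -0.1998  0.0082] spin deg -0.1 -0.003 F [0.29 0.47 0.13] q [ 0.2   0.64  0.    2.11 -0.    0.39 -1.18] t 6.5
```

Emit:
{"op": "send_rows", "data": {
  "increments": [
    [-0.03,0,0,0],
    [-0.04,-0.02,0,0],
    [-0.04,-0.12,0.008,0],
    [-0.04,-0.2,0.008,0],
    [-0.03,-0.2,0.008,0],
    [-0.018,-0.2,0.008,0],
    [-0.018,-0.2,0.008,0],
    [-0.018,-0.2,0.008,0]
  ]
}}

```text
t: 7.3
ee_pos: [0.5166, -0.0901, 0.0608]
eef_rot: [0.704, 0.065, -0.704, 0.065]
contact_force: [0.6, -0.4, 0.3]
opening: 0.005
```

Emit:
{"op": "send_rows", "data": {
  "increments": [
    [0.0025,0,0,0],
    [0.005,0,0,0],
    [0.005,0,0,0]
  ]
}}

```text
t: 7.6
ee_pos: [0.5165, -0.0905, 0.0587]
eef_rot: [0.704, 0.065, -0.704, 0.065]
contact_force: [-0.2, -0.5, -0.1]
opening: 0.01
```

Emit:
{"op": "send_rows", "data": {
  "increments": [
    [0.0025,0,0,0],
    [0.004,0,0,0],
    [0.004,0,0,0]
  ]
}}

```text
t: 7.9
ee_pos: [0.5165, -0.0905, 0.057]
eef_rot: [0.704, 0.065, -0.704, 0.065]
contact_force: [-0.7, -0.2, -0.5]
opening: 0.004
```

Emit:
{"op": "send_rows", "data": {
  "increments": [
    [0.002,0,0,0],
    [0.003,0,0,0],
    [0.003,0,0,0]
  ]
}}

```text
t: 8.2
ee_pos: [0.5167, -0.0905, 0.0558]
eef_rot: [0.704, 0.065, -0.704, 0.065]
contact_force: [0.6, 0.5, 0.1]
opening: 0.01
```

Emit:
{"op": "send_rows", "data": {
  "increments": [
    [0.002,0,0,0],
    [0.003,0,0,0],
    [0.003,0,0,0]
  ]
}}

```text
t: 8.5
ee_pos: [0.5171, -0.0904, 0.0547]
eef_rot: [0.705, 0.065, -0.704, 0.065]
contact_force: [1.8, 1.3, 1.4]
opening: 0.005
```

Emit:
{"op": "send_rows", "data": {
  "increments": [
    [0.002,0,0,0],
    [0.003,0,0,0],
    [0.003,0,0,0]
  ]
}}

```text
t: 8.8
ee_pos: [0.5174, -0.0904, 0.054]
eef_rot: [0.705, 0.065, -0.703, 0.065]
contact_force: [0.1, 0.3, 9.5]
opening: 0.005
```

Emit:
{"op": "send_rows", "data": {
  "increments": [
    [-0.003,0,0,0],
    [-0.003,0,0,0],
    [-0.003,0,0,0]
  ]
}}

```text
t: 9.1
ee_pos: [0.5171, -0.0904, 0.055]
eef_rot: [0.705, 0.065, -0.703, 0.065]
contact_force: [-0.1, -0.3, 0.1]
opening: 0.001
```

```bash
python3 -c "
from h import *
avg(16)"
```

```text
z [ 0.5172 -0.0904  0.0551] F [-0.45 -0.    1.18] sd [0.64 0.55 0.46] Fz [1.5 0.4 0.9 0.9 2.  0.3 1.1 1.6 1.1 1.4 0.9 1.  2.  1.5 0.9 1.4] 9.9
```

B seems to be rocking, with 1.2 N held 0.8 mm above its stop. I'll confirm with force readings at greater heights.

Emit:
{"op": "send_rows", "data": {
  "increments": [
    [-0.003,0,0,0],
    [-0.003,0,0,0],
    [-0.003,0,0,0]
  ]
}}

```text
t: 10.2
ee_pos: [0.5175, -0.0904, 0.0564]
eef_rot: [0.705, 0.065, -0.703, 0.065]
contact_force: [0.0, -0.8, 0.4]
opening: 0.004
```

```bash
python3 -c "
from h import *
avg(16)"
```

```text
z [ 0.5174 -0.0904  0.0563] F [ 0.19 -0.05  0.26] sd [0.41 0.6  0.49] Fz [-0.8  0.8  0.2  0.3  1.   0.2  0.4 -0.1  0.5  0.2 -0.7  0.3  1.2  0.4
 -0.1  0.3] 11.0
```

Emit:
{"op": "send_rows", "data": {
  "increments": [
    [-0.005,0,0,0],
    [-0.007,0,0,0],
    [-0.007,0,0,0]
  ]
}}

```text
t: 11.3
ee_pos: [0.5174, -0.0904, 0.0593]
eef_rot: [0.705, 0.065, -0.703, 0.065]
contact_force: [0.6, 0.1, -0.3]
opening: 0.005
```

```bash
python3 -c "
from h import *
avg(16)
go([.482-.0344,-.0957-.0065,.0625])
go([.457+.0344,.0606+.0065,.0625])"
```

```text
z [ 0.5173 -0.0904  0.0591] F [0.12 0.02 0.06] sd [0.61 0.28 0.35] Fz [-0.1  0.1 -0.4  0.1  0.1  0.   0.4  0.7  0.6  0.4  0.1 -0.4 -0.5 -0.1
  0.2 -0.2] 12.1
pos [ 0.5173 -0.0904  0.0591] x [ 0.002 -0.    -1.   ] y [ 0.183 -0.983  0.   ] inc [-0.0088 -0.0029  0.1767] spin deg -0.2 -0.007 F [ 0.8   0.23 -0.19] q [ 0.05  0.61  0.02  2.18 -0.03  0.35 -1.29] t 12.1
pos [ 0.5173 -0.0904  0.0591] x [ 0.002 -0.    -1.   ] y [ 0.183 -0.983  0.   ] inc [-0.0086 -0.3989 -0.0086] spin deg -0.2 -0.007 F [ 0.8   0.23 -0.19] q [ 0.05  0.61  0.02  2.18 -0.03  0.35 -1.29] t 12.1
```

B's force ramps 0.06 → 0.26 → 1.18 N and then hits a hard stop over about 2.5 mm. That matches a rocking lid, unlike A. Moving to B's middle.

```bash
python3 -c "
from h import *
go([.482,-.0957,.061])"
```

```text
pos [ 0.5173 -0.0904  0.0591] x [ 0.002 -0.    -1.   ] y [ 0.183 -0.983  0.   ] inc [-0.0049 -0.0031  0.0892] spin deg -0.2 -0.007 F [ 0.8   0.23 -0.19] q [ 0.05  0.61  0.02  2.18 -0.03  0.35 -1.29] t 12.1
```

Emit:
{"op": "send_rows", "data": {
  "increments": [
    [-0.02,0,0,0],
    [-0.02,-0.003,0.05,0],
    [-0.02,-0.003,0.09,0],
    [-0.01,-0.003,0.09,0],
    [-0.005,-0.003,0.09,0],
    [-0.005,-0.003,0.09,0]
  ]
}}

```text
t: 12.7
ee_pos: [0.4828, -0.0956, 0.0609]
eef_rot: [0.705, 0.065, -0.703, 0.065]
contact_force: [-0.6, 0.2, 0.4]
opening: 0.004
```

```bash
python3 -c "
from h import *
go([.482,-.0957,.058])
for n,b in (('top',(230,110,360,210)),('side',(130,140,320,250))):
    im=camera(n)[:,:,::-1];x0,y0,x1,y1=b;cv2.imwrite('pics/'+n+'2.png',cv2.resize(im[y0:y1,x0:x1],None,fx=4,fy=4,interpolation=cv2.INTER_CUBIC))"
```

```text
pos [ 0.4828 -0.0956  0.0609] x [ 0.003  0.    -1.   ] y [ 0.184 -0.983  0.001] inc [ 0.0072 -0.0002  0.0021] spin deg -0.2 -0.006 F [-0.62  0.17  0.4 ] q [ 0.07  0.59  0.01  2.26 -0.03  0.3  -1.28] t 12.7
```

View pics/side2.png

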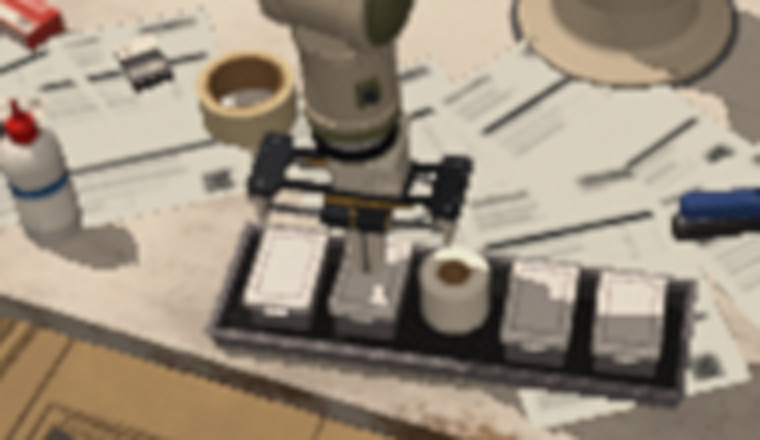

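The fingertips are over B's middle at crop pixel (365,275), clear of the roll and neighbouring lids. Pressing now.

Emit:
{"op": "send_rows", "data": {
  "increments": [
    [0.005,0,0.002,0],
    [0.008,0,0.002,0],
    [0.008,0,0.002,0]
  ]
}}

```text
t: 13.1
ee_pos: [0.4818, -0.0957, 0.0575]
eef_rot: [0.705, 0.065, -0.703, 0.065]
contact_force: [-0.9, 0.1, 0.3]
opening: 0.006
```

Emit:
{"op": "send_rows", "data": {
  "increments": [
    [0.0025,0,0,0],
    [0.0025,0,0,0],
    [0.0025,0,0,0]
  ]
}}

```text
t: 13.4
ee_pos: [0.4818, -0.0957, 0.0565]
eef_rot: [0.705, 0.065, -0.703, 0.065]
contact_force: [0.8, -0.0, 0.9]
opening: 0.006
```

Emit:
{"op": "send_rows", "data": {
  "increments": [
    [0.0025,0,0,0],
    [0.0025,0,0,0],
    [0.0025,0,0,0]
  ]
}}

```text
t: 13.7
ee_pos: [0.4818, -0.0958, 0.0558]
eef_rot: [0.705, 0.065, -0.703, 0.065]
contact_force: [-0.4, 0.4, 6.2]
opening: 0.005
```

Emit:
{"op": "send_rows", "data": {
  "increments": [
    [0.003,0,0,0],
    [0.004,0,0,0],
    [0.004,0,0,0]
  ]
}}

```text
t: 14.0
ee_pos: [0.4819, -0.0958, 0.0548]
eef_rot: [0.705, 0.065, -0.703, 0.065]
contact_force: [-2.0, 0.9, 10.0]
opening: 0.008
```

Emit:
{"op": "send_rows", "data": {
  "increments": [
    [0.003,0,0,0],
    [0.004,0,0,0],
    [0.004,0,0,0]
  ]
}}

```text
t: 14.3
ee_pos: [0.4819, -0.0958, 0.0537]
eef_rot: [0.705, 0.065, -0.703, 0.065]
contact_force: [-2.0, -0.3, 10.1]
opening: 0.004
```

Emit:
{"op": "send_rows", "data": {
  "increments": [
    [0.003,0,0,0],
    [0.004,0,0,0],
    [0.004,0,0,0]
  ]
}}

```text
t: 14.6
ee_pos: [0.4819, -0.0958, 0.0527]
eef_rot: [0.706, 0.065, -0.703, 0.065]
contact_force: [-1.6, -0.3, 9.9]
opening: 0.003
```

Emit:
{"op": "send_rows", "data": {
  "increments": [
    [0.003,0,0,0],
    [0.004,0,0,0],
    [0.004,0,0,0]
  ]
}}

```text
t: 14.9
ee_pos: [0.4819, -0.0958, 0.0522]
eef_rot: [0.706, 0.065, -0.702, 0.065]
contact_force: [-3.1, 1.2, 19.9]
opening: 0.005
```

Emit:
{"op": "send_rows", "data": {
  "increments": [
    [0.003,0,0,0],
    [0.004,0,0,0],
    [0.004,0,0,0]
  ]
}}

```text
t: 15.2
ee_pos: [0.4819, -0.0958, 0.0521]
eef_rot: [0.706, 0.065, -0.702, 0.065]
contact_force: [-4.0, 0.6, 26.2]
opening: 0.005
```

Emit:
{"op": "send_rows", "data": {
  "increments": [
    [0.004,0,0,0],
    [0.006,0,0,0],
    [0.006,0,0,0]
  ]
}}

```text
t: 15.5
ee_pos: [0.4819, -0.0958, 0.0519]
eef_rot: [0.707, 0.065, -0.701, 0.065]
contact_force: [-6.4, 1.6, 39.3]
opening: 0.004
```

A hard stop after about 4.1 mm of travel. I'll ease to a moderate holding force and check.

Emit:
{"op": "send_rows", "data": {
  "increments": [
    [0.004,0,0,0],
    [0.003,0,0,0],
    [0.003,0,0,0],
    [0.003,0,0,0]
  ]
}}

```text
t: 15.9
ee_pos: [0.4819, -0.0958, 0.0521]
eef_rot: [0.707, 0.065, -0.701, 0.065]
contact_force: [-4.4, 0.6, 25.0]
opening: 0.005
```

```bash
python3 -c "
from h import *
avg(10)
print(np.abs(observe()['qd']).max())
for n,b in (('top',(180,130,330,220)),('side',(130,140,320,250))):
    im=camera(n)[:,:,::-1];x0,y0,x1,y1=b;cv2.imwrite('pics/'+n+'3.png',cv2.resize(im[y0:y1,x0:x1],None,fx=4,fy=4,interpolation=cv2.INTER_CUBIC))"
```

```text
z [ 0.4819 -0.0958  0.0521] F [-3.93  0.98 24.84] sd [0.31 0.54 0.44] Fz [25.3 25.  24.  25.6 25.1 24.5 24.7 24.7 24.7 24.6] 16.4
0.0019266587821376948
```

View pics/side3.png

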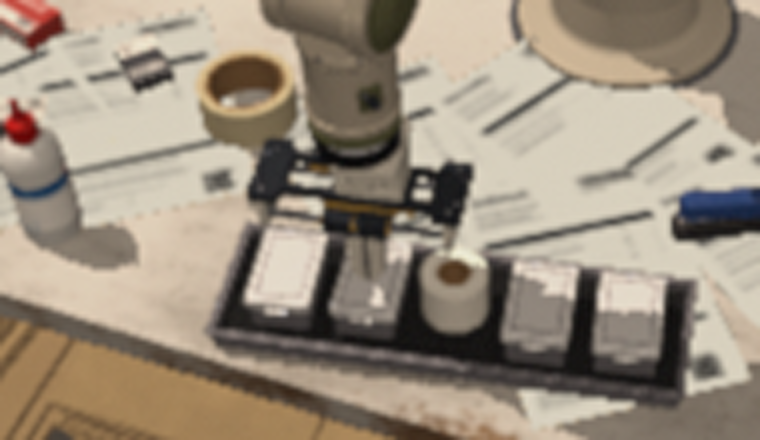

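The fingertips are pressing the middle of lid B at crop pixel (368,280), with a steady 25 N. The roll and bottle have not moved. Handing in.

```bash
python3 -c "
from rig import *
print(job_done(), observe()['t'])"
```

```text
the job is handed in; nothing more can be done
the job is handed in; nothing more can be done
```

The loose lid was the one beside the label roll on its −y side, centred at about (0.482, −0.096). I pressed it home and handed the job in at about 16.5 s of the 61 s, with the arm still holding it down.

- **Finding it:** I pressed the far ends of two lids only. The outermost lid (−y end) was rigid: about 0.3 N just above a hard contact at z ≈ 0.053. On the next lid, force at the far end built gradually (0.06, 0.26, 1.2 N) before a stop at z ≈ 0.054, so it rocked.
- **Pressing it home:** At its middle, contact came at z ≈ 0.056, about 2 mm above the end stop, which also fits a rocking lid. It slid down about 4 mm at 10 N to a hard stop at z ≈ 0.052. Force there briefly reached 39 N at the fingertips.
- **Last checks:** The fingers hold steady at z = 0.0521 with 25 N down. The last side picture shows the roll and bottle where they were.

**Not checked:** I did not press the other two lids, since exactly one is loose. I also did not test the ends of the seated lid again. That it sits level and fully home rests on the 4 mm travel and the hard stop.

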